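Release the caned seat panel from the weighted press

TASK

Without gripping or lifting anything, gently push the push bar of the counterweighted press arm up and back past its balance point so that the arm stays raised by itself. Then push the cradle that carries the small caned seat panel out from under the press by its blue rail, all the way to its end stop. Leave the nail dish, glue jar, screwdriver and mallet where they are, and finish with the arm still up.

Things in the scene. Friction and masses are not known exactly. Their poses are not given: they have to be found in the camera images.
- press: Fixed wooden panel press. Origin on the bench; its x axis points from the push bar to the hinge (roughly away from the robot), y along the cradle's track, z up. Base board x -125 to +165, y -140 to +220 mm, 14 mm thick. At x = +100 two dark wooden cheeks (44 mm in x, outer faces at y +-44, 115 mm high) carry the hinge. Position and turn about z vary.
- press_hinge (a point): Hinge axis of the press arm, at x 100, y 0, z 95 mm in the press frame; the axis is the press's y axis.
- push_bar (a point): Centre of the push bar, a wooden dowel 20 mm thick, 100 mm long, along press y, at the near upper end of the red-brown arm. Arm down: 150 mm nearer (press -x) and 130 mm higher than the hinge, 225 mm above the bench. Circles the hinge at 198 mm. Its near (-x) side is free: downward fingers there can push it towards press +x, rising with it on its circle. The arm is 26 mm wide.
- press_arm (a joint): Press arm angle, rad: 0 = down, brass foot (60 mm wide) on the panel; grows as the push bar goes up and back over the hinge; 1.40 = raised, on its rest. A brass counterweight behind the hinge balances it at about 0.80: let go below, it falls back to 0; above, it falls on to 1.40 and stays. Damped; 2 to 4 N at the bar moves it.
- cradle (a joint): Travel of the cradle in m along the press's +y axis: starts between 0 and 0.02, 0.11 = at its end stop. It runs in guides, needs about 2 to 3 N and stays where it is left.
- push_rail (a point): Centre of the outer (press -y) face of the upright blue rail at the cradle's -y end, to be pushed towards press +y. Rail 142 mm long in x, 16 mm thick in y, its top 27 mm above this point, which is 42 mm above the bench; the panel's frame beyond is 20 mm lower than the rail's top. Cradle at 0: this point is at x -20, y -91 mm in the press frame.
- nail_dish: White round dish, 90 mm in diameter, 22 mm high, loose, on the press's +y side; origin under its centre. Not to be disturbed.
- glue_jar: Jar with a red cap, 60 mm in diameter, 75 mm high, loose, on the press's +y side; origin under its centre. Not to be disturbed.
- screwdriver: Green-handled screwdriver lying on the bench on the press's -y side, roughly along press x, about 200 mm long; origin under its middle. Not to be disturbed.
- mallet: Brass-headed mallet (head 46 x 80 x 46 mm, wooden handle 150 mm long towards its own -x) lying on the bench on the press's -y side; origin on the bench, 20 mm behind the head's centre, at the handle's end in the head. Not to be disturbed.

How it is judged:
On the way, in this order (a step that is already met when the one before it is completed fails the run):
1. the press arm is raised past its balance point and leans on its rest, the robot no longer touching the press (value of joint press_arm above 1.3 rad and contact force between the fingers and press below 0.2 N), for 0.2 s.
2. the cradle is pushed out to its end stop (value of joint cradle above 0.104 m), for 0.2 s.
At the end, for the whole second after the job is handed in: The press arm rests raised (joint above 1.3 rad), the cradle is within 6 mm of its end stop (joint above 0.104 m), both at rest, and the dish, jar, screwdriver and mallet are within 20 mm of where they started (value of joint press_arm above 1.3 rad and value of joint cradle above 0.104 m and velocity of joint press_arm below 0.05 rad/s and velocity of joint cradle below 0.01 m/s and distance of each of nail_dish, glue_jar, screwdriver, mallet from where it was at the start of the episode below 0.02 m); the robot touches nothing.
It fails at once if the cradle is pushed out while the arm is still down on the panel (value of joint press_arm below 0.7 rad and value of joint cradle above 0.035 m).
It fails at once if a part of the press is gripped or shoved hard (over 35 N from the fingers) (contact force between the fingers and press above 35 N).
It fails at once if a bystander is lifted, carried or knocked away (moved over 20 mm) (distance of any of nail_dish, glue_jar, screwdriver, mallet from where it was at the start of the episode above 0.02 m).
It also fails if it takes over 48 s, if anything falls off the work surface, if the arm or the gripper's body presses on something with over 40 N, if the wrist force passes 120 N, or if a joint passes its speed limit or range.

ROBOT

A 7-joint arm with a two-finger parallel gripper is mounted at the origin on the work surface. World frame = base frame: x ahead of the robot, y to its left, z up, the work surface at z = 0. Lengths are in m, angles in rad, forces in N, time in s.
With the tool pointing down it reaches from about 0.35 to 0.9 m from the base axis. Payload 8.1 kg.
Tool frame: the origin (TCP) lies on the mounting face of the last link; the fingertips stand 178 mm ahead of it and the grasp point (between the pads) lies 159 mm ahead of it; z points along the fingers, y is the direction in which the jaws open and shut (so a half turn about z gives the same grasp; the last joint's range is limited). The gripper opens to 92 mm and grips with 3 to 60 N. Pads are 19 mm wide; open, the fingers measure 130 mm over their backs; the gripper's body (75 mm by 190 mm) begins 47 mm behind the grasp point.
Start: joints at [-1.415, 0.434, 0.025, 1.573, -0.012, 1.134, -0.075], TCP at [0.16, 0.604, 0.405] pointing down, gripper open.
Joint ranges: [-2.62, 2.62], [-0.44, 2.09], [-1.27, 1.32], [0.08, 2.57], [-1.32, 4.46], [0.12, 2], [-2.74, 2.74]. Speed limits (rad/s): [2.22, 2.22, 3.01, 3.01, 3.14, 3.14, 3.14].

INTERFACE

Orientations are given as [roll, pitch, yaw] about the fixed x, y, z axes, in that order (R = Rz(yaw) Ry(pitch) Rx(roll)).
In Python, from station import bot, vision, nets gives the robot as it stands. The module is installed in compiled form; this text tells all that it offers.
- The arm moves only by the tool move_arm, never from a script. Its argument "steps" is a list of rows, each a list of 5 numbers: the gripper command: -1 is fully open, 1 is shut, values between are in proportion, then the shift along the tool's x, y, z in m, then the turn about the tool's z in degrees. In form: [[hand, x, y, z, turn], ...]. A call has 1 to 8 rows; each row is the pose to reach, as a shift and turn from the pose commanded when the call began, along the tool's axes at that moment; what a row does not reach only later rows make up. A row lasts 1/8 s, in which the tool goes at most 62.5 mm and 10.7 degrees, less where a joint would pass 70% of its speed; a pose out of reach is approached as far as the arm can. A call with a gripper value outside its range is refused whole. The fingers move at their own pace and stop on an object; "squeeze" is the grip in N (left out, the last holds). Time passes only in rows, so rows that repeat a pose let the fingers close. It gives the time, the measured TCP pose, the force and the opening at its end, in the units of the state.
- bot.observe(): the state, without advancing time (a new reading comes with each control period).
- vision.capture(name): name is "scene" or "top" or "wrist"; returns (picture, depth): 480x640x3 uint8, blue, green, red; 480x640 float32, m along the optical axis (not along the pixel's ray), 0 where there is no reading.
- vision.camera_params(name): a dict with "camera_matrix" (3x3 intrinsics, pixels), "D" ([k1, k2, p1, p2, k3] as OpenCV has them; the pictures are not rectified), "rvec" (rotation vector, rad) and "tvec" (3), from world to camera coordinates, as OpenCV has them; the wrist camera has in their place "hand_eye" (4x4, takes a point from camera to tool coordinates, whose origin is the TCP and whose axes are the flange's). Camera axes: x right, y down, z forward; pixel columns grow to the right and rows downward; lengths in m; the calibration is good to about 2 mm. A picture is of the moment at which its call begins: read the wrist's pose just before it. camera_params takes no time and is no camera call.
- bot.finish_job(): hands the job in, once; it reports no verdict.
Trained networks look in the newest picture that a camera, given by its name, has taken for a name from the list of things; names that differ only in an ending like _2 or _b are one class to them, and where a whole thing is asked for, a point or a joint stands for the part that bears it (a point fixed in the world has none). Each returns a list of dicts, best first, with "score" (0 to 1); they miss things now and then, are a little off and sometimes report something else, mostly with a low value. They report only what shows in the picture. A call takes as long as a camera call.
- nets.silhouettes(camera, target): "region" (480x640 bool, what is visible of it) and "rect" ([left, top, width, height] in pixels, round what is visible of it).
The state is a dict: "clock": time; "joint_pos": joint angles; "dq": joint speeds; "joint_efforts": joint torques, N m; "tcp_pos": TCP position; "ee_rot": TCP orientation; "ft_force": force on the tool from outside, world axes, zero at the start; "wrist_torque": the same for the moment, N m; "gripper_width": finger opening in m.
Only numpy, scipy, OpenCV 4.12 (cv2) and the standard library are available. Lean on these libraries where they do the work, as an engineer would, in place of code of your own. Each camera call takes 0.05 s, during which the arm holds its last target. There are 200 camera calls.

## Working session

There is one attempt and no reset: what is moved stays moved. The work goes in short steps, Python scripts to look and compute and a tool call to move; the robot and the scene stay as the last step left them, time stands still between calls to the robot, and variables do not carry over. Pictures are saved under pics/ and viewed, about 8 in all and at most 12, crops included, and the job is handed in when it is done.

Besides the shell and the picture viewer there is one more tool, called after ">>>" as a command line: name --pt "numbers of a row" for each row, then --argument value for the rest. move_arm: Moves the arm, as the interface text tells. Its arguments: {"type":"object","properties":{"steps":{"type":"array"},"squeeze":{"type":"number"}},"required":["steps"]}

```bash
mkdir -p pics; cat > h.py <<'E'
import numpy as np, cv2
from station import bot, vision, nets
from scipy.spatial.transform import Rotation as R
def cloud(name):
    s=bot.observe(); im,d=vision.capture(name); p=vision.camera_params(name)
    K=np.array(p["camera_matrix"],float); D=np.array(p["D"],float)
    v,u=np.mgrid[0:480,0:640]
    n=cv2.undistortPoints(np.stack([u,v],-1).reshape(-1,1,2).astype(np.float64),K,D).reshape(480,640,2)
    c=np.dstack([n*d[...,None],d])
    if name=="wrist":
        H=np.array(p["hand_eye"]); c=c@H[:3,:3].T+H[:3,3]
        w=c@R.from_euler('xyz',s["ee_rot"]).as_matrix().T+np.array(s["tcp_pos"])
    else:
        r=cv2.Rodrigues(np.array(p["rvec"],float))[0]; w=(c-np.array(p["tvec"],float).ravel())@r
    w[d<=0]=np.nan
    return im,w
E
python3 - <<'E'
from h import *
print(bot.observe())
ims=[]
for c in["scene","top"]:
    im,w=cloud(c); cv2.imwrite(f"pics/{c}.png",im); np.save(c+".npy",w)
    for t in["press","press_arm","cradle","push_bar","push_rail","nail_dish","glue_jar","screwdriver","mallet"]:
        r=nets.silhouettes(c,t)
        if r:
            g=r[0]["region"]; print(c,t,round(r[0]["score"],2),r[0]["rect"],np.nanmedian(w[g],0).round(3),np.nanpercentile(w[g],[3,97],axis=0).round(3).tolist())
            np.save(f"{c}_{t}.npy",g)
        else: print(c,t,None)
E
```

```text
{'clock': 0.0, 'joint_pos': array([-1.41462063,  0.43520177,  0.02499088,  1.57409084, -0.01156861,
        1.13399529, -0.07510153]), 'dq': array([ 0.00087607,  0.00078522,  0.00043769, -0.00158547, -0.00144127,
        0.00055431,  0.00031993]), 'joint_efforts': array([ 9.61826336e-04, -6.67871904e+01,  9.86006297e-01, -3.14460218e+01,
       -6.02407311e-02,  4.29772201e-02,  1.88463505e-04]), 'tcp_pos': array([0.15992149, 0.60395407, 0.40396057]), 'ee_rot': array([-3.14005170e+00,  1.76417191e-04,  2.88274289e+00]), 'ft_force': array([-0.66475499,  0.57658027,  0.17741334]), 'wrist_torque': array([0.0156886 , 0.0014176 , 0.00376922]), 'gripper_width': 0.09201522458740298}
scene press 0.74 [226.5, 173.9, 184.8, 181.4] [0.575 0.042 0.024] [[0.423, -0.128, 0.01], [0.687, 0.182, 0.176]]
scene press_arm 0.87 [249.2, 173.7, 95.8, 83.1] [ 0.532 -0.026  0.121] [[0.477, -0.067, 0.059], [0.683, 0.001, 0.235]]
scene cradle 0.86 [281.7, 221.8, 83.5, 69.5] [0.518 0.023 0.049] [[0.441, -0.101, 0.022], [0.575, 0.065, 0.071]]
scene push_bar 0.84 [245.4, 172.9, 99.6, 84.5] [ 0.532 -0.026  0.119] 
[... 858 characters left out ...]
le 0.97 [311.3, 230.4, 84.4, 69.2] [0.509 0.001 0.048] [[0.439, -0.103, 0.024], [0.572, 0.062, 0.069]]
top push_bar 0.84 [336.9, 174.8, 58.6, 107.3] [ 0.549 -0.032  0.108] [[0.47, -0.077, 0.049], [0.674, -0.002, 0.235]]
top push_rail 0.85 [310.4, 226.9, 82.9, 73.6] [ 0.507 -0.004  0.048] [[0.438, -0.104, 0.023], [0.573, 0.062, 0.071]]
top nail_dish 0.59 [209.7, 260.1, 41.6, 38.4] [0.48  0.257 0.013] [[0.442, 0.216, 0.001], [0.518, 0.295, 0.024]]
top glue_jar None
top screwdriver 0.7 [450.7, 230.5, 12.1, 83.4] [ 0.449 -0.252  0.021] [[0.397, -0.264, 0.011], [0.562, -0.24, 0.027]]
top mallet 0.81 [479.9, 206.9, 39.1, 84.9] [ 0.584 -0.362  0.037] [[0.448, -0.397, 0.018], [0.627, -0.324, 0.048]]
```

```bash
python3 - <<'E'
from h import *
t=cv2.imread("pics/top.png")[150:330,180:540]; cv2.imwrite("pics/t2.png",cv2.resize(t,None,fx=2.2,fy=2.2))
s=cv2.imread("pics/scene.png")[120:420,140:460]; cv2.imwrite("pics/s2.png",cv2.resize(s,None,fx=1.8,fy=1.8))
for c in["top","scene"]:
    w=np.load(c+".npy"); im=cv2.imread(f"pics/{c}.png"); hsv=cv2.cvtColor(im,cv2.COLOR_BGR2HSV)
    P=w.reshape(-1,3)
    def rect(m,n):
        q=P[m]; r=cv2.minAreaRect((q[:,:2]*1000).astype(np.float32)); print(c,n,m.sum(),np.round(r[0],1),np.round(r[1],1),round(r[2],1),"z",np.nanmedian(q[:,2]).round(3),"max",q[:,2].max().round(3))
    g=np.load(f"{c}_press_arm.npy").ravel()|np.load(f"{c}_push_bar.npy").ravel()
    near=(P[:,0]>.38)&(P[:,0]<.75)&(np.abs(P[:,1])<.2)
    rect(near&(P[:,2]>.215)&(P[:,2]<.26),"bar")
    blue=((hsv[...,0]>95)&(hsv[...,0]<130)&(hsv[...,1]>90)).ravel()
    rect(near&blue&(P[:,2]>.055)&(P[:,2]<.08),"rail top")
    rect(near&(P[:,2]>.10)&(P[:,2]<.125)&(P[:,0]>.6),"cheeks")
E
```

```text
top bar 565 [477.1 -38.9] [ 20.  100.3] 3.2 z 0.232 max 0.238
top rail top 405 [511.2 -99.8] [139.6  16. ] 3.8 z 0.068 max 0.076
top cheeks 678 [630.9 -30.6] [92.7 61.1] 87.7 z 0.11 max 0.124
scene bar 315 [480.8 -38.2] [ 20.3 100.6] 4.8 z 0.232 max 0.238
scene rail top 124 [522.2 -97.1] [120.5  11.6] 4.3 z 0.07 max 0.073
scene cheeks 368 [620.2 -21.5] [89.3 64.6] 49.2 z 0.109 max 0.125
```

View pics/t2.png

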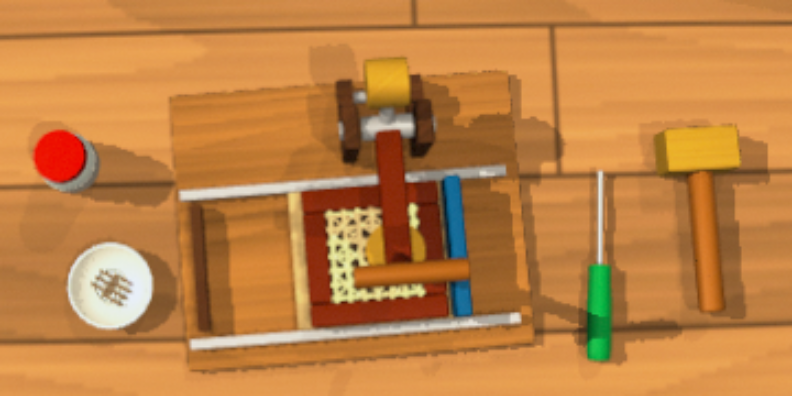

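View pics/s2.png

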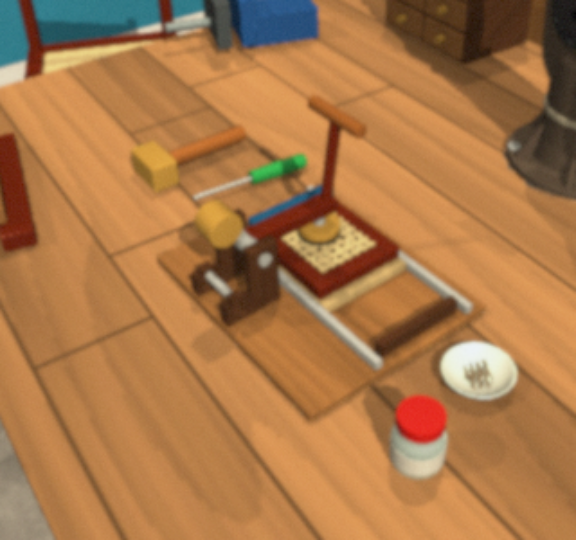

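The top view shows the press turned about +4°, with the bar at (0.477, -0.039) and z about 0.23 (crop pixels 410,270). The blue rail centre is at (0.511, -0.100), crop pixels (458,245). The screwdriver and mallet lie well off to the right, the dish and jar to the left. From this I get the hinge at about (0.627, -0.029), the press origin at (0.527, -0.036) and the cradle at about 0.02. I'm moving to the near side of the bar now.

>>> move_arm --pt "1 -0.275 -0.361 0 -18.6" --pt "1 -0.275 -0.361 0 -18.6" --pt "1 -0.275 -0.361 0 -18.6" --pt "1 -0.275 -0.361 0 -18.6" --pt "1 -0.275 -0.361 0 -18.6" --pt "1 -0.275 -0.361 0 -18.6" --pt "1 -0.275 -0.361 0 -18.6" --pt "1 -0.275 -0.361 0 -18.6" --squeeze 5

```text
clock: 2.0
tcp_pos: [0.3343, 0.1812, 0.405]
ee_rot: [3.142, 0.0, -3.081]
ft_force: [0.3, 0.7, 0.6]
gripper_width: 0.0164
```

>>> move_arm --pt "1 -0.02 -0.06 0 0" --pt "1 -0.04 -0.12 0 0" --pt "1 -0.06 -0.18 0 0" --pt "1 -0.079 -0.228 0 0" --pt "1 -0.079 -0.228 0.032 0" --pt "1 -0.079 -0.228 0.032 0" --pt "1 -0.079 -0.228 0.032 0"

```text
clock: 2.88
tcp_pos: [0.4273, -0.037, 0.3734]
ee_rot: [3.141, 0.0, -3.075]
ft_force: [0.9, -0.5, 0.5]
gripper_width: 0.0005
```

```bash
python3 - <<'E'
from h import *
im,w=cloud("scene"); cv2.imwrite("pics/a.png",cv2.resize(im[60:320,160:520],None,fx=2,fy=2))
s=bot.observe();print(s["clock"],s["tcp_pos"],s["ee_rot"],s["joint_pos"].round(2),s["gripper_width"])
E
```

```text
2.925 [ 0.42740148 -0.03689822  0.37362346] [ 3.14124109e+00  9.82956591e-04 -3.07446846e+00] [-0.47  0.14  0.49  2.1  -0.09  0.92  1.71] 0.0003577526675384791
```

View pics/a.png

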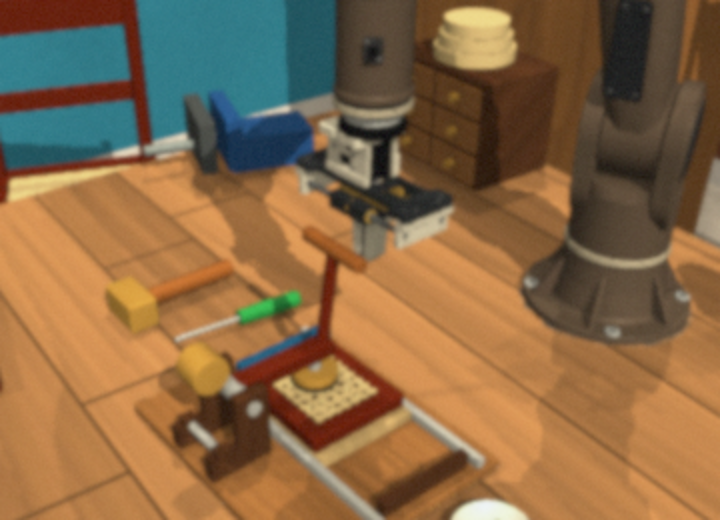

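The fingers hang just on the near side of the bar (pixel 370,245), clear of everything. I'll make gentle contact and follow the bar's circle.

>>> move_arm --pt "1 -0.015 0 0 0" --pt "1 -0.025 0 0 0" --pt "1 -0.031 0 -0.002 0" --pt "1 -0.037 0 -0.007 0" --pt "1 -0.044 0 -0.014 0" --pt "1 -0.051 0 -0.02 0" --pt "1 -0.059 0 -0.027 0" --pt "1 -0.067 0 -0.032 0"

```text
clock: 3.92
tcp_pos: [0.4937, -0.0332, 0.405]
ee_rot: [3.141, -0.003, -3.076]
ft_force: [-11.3, -0.1, 9.5]
gripper_width: 0.0006
```

>>> move_arm --pt "1 -0.007 0 -0.006 0" --pt "1 -0.014 0 -0.011 0" --pt "1 -0.021 0 -0.015 0" --pt "1 -0.028 0 -0.019 0" --pt "1 -0.035 0 -0.022 0" --pt "1 -0.042 0 -0.025 0" --pt "1 -0.049 0 -0.0275 0" --pt "1 -0.056 0 -0.03 0"

```text
clock: 4.92
tcp_pos: [0.5506, -0.0291, 0.4363]
ee_rot: [3.141, 0.001, -3.075]
ft_force: [-5.6, 1.4, 13.3]
gripper_width: 0.0004
```

```bash
python3 - <<'E'
from h import *
im,w=cloud("scene"); cv2.imwrite("pics/b.png",cv2.resize(im[90:290,200:400],None,fx=3,fy=3,interpolation=cv2.INTER_CUBIC))
s=bot.observe();print(s["clock"],s["tcp_pos"],s["ft_force"],s["wrist_torque"])
P=w.reshape(-1,3); hsv=cv2.cvtColor(im,cv2.COLOR_BGR2HSV)
r=nets.silhouettes("scene","push_bar")
if r:
    q=w[r[0]["region"]]; print(r[0]["score"],np.nanpercentile(q,[2,50,98],axis=0).round(3)); t=q[(q[:,2]>.26)]; print(len(t),np.nanpercentile(t,[2,50,98],axis=0).round(3) if len(t) else"")
E
```

```text
4.975 [ 0.55150742 -0.02886778  0.43637475] [0.22050556 1.57433836 3.51647476] [ 0.24357219  0.15478227 -0.01846216]
0.68 [[ 0.495 -0.07   0.095]
 [ 0.587 -0.025  0.143]
 [ 0.705  0.015  0.3  ]]
326 [[ 0.576 -0.075  0.265]
 [ 0.591 -0.018  0.296]
 [ 0.598  0.017  0.301]]
```

View pics/b.png

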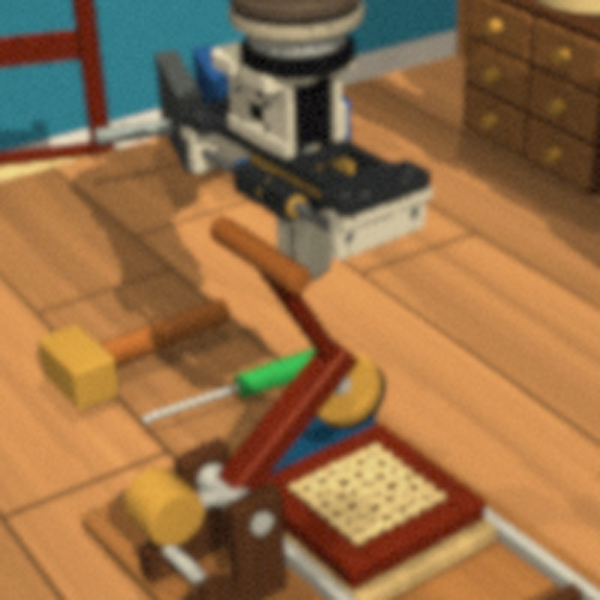

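The bar (pixel 260,255) has risen ahead of the fingers and the foot is off the panel. I'm carrying on past the balance point.

>>> move_arm --pt "1 -0.008 0 -0.003 0" --pt "1 -0.016 0 -0.005 0" --pt "1 -0.024 0 -0.006 0" --pt "1 -0.032 0 -0.007 0" --pt "1 -0.04 0 -0.008 0" --pt "1 -0.048 0 -0.008 0" --pt "1 -0.055 0 -0.008 0" --pt "1 -0.062 0 -0.008 0"

```text
clock: 6.02
tcp_pos: [0.6123, -0.0254, 0.4423]
ee_rot: [-3.141, -0.001, -3.076]
ft_force: [-0.5, 0.1, 0.7]
gripper_width: 0.0005
```

```bash
cat >> h.py <<'E'
def bar(c="scene"):
    im,w=cloud(c); s=bot.observe(); print(s["clock"],s["tcp_pos"].round(4),s["ft_force"].round(1))
    r=nets.silhouettes(c,"push_bar")
    if r:
        q=w[r[0]["region"]]; t=q[q[:,2]>.22]; print(r[0]["score"],len(t),np.nanpercentile(t,[2,50,98],axis=0).round(3) if len(t) else"")
    return im,w
E
python3 -c "
from h import *
bar()"
```

```text
6.075 [ 0.6129 -0.0252  0.4422] [1.  0.7 0.8]
0.97 610 [[ 0.563 -0.068  0.222]
 [ 0.671 -0.025  0.288]
 [ 0.687  0.022  0.299]]
```

>>> move_arm --pt "1 0.04 0 0 0" --pt "1 0.09 0 0 0" --pt "1 0.131 0 0 0" --pt "1 0.131 -0.06 0 0" --pt "1 0.131 -0.12 0 0" --pt "1 0.131 -0.12 0 0" --pt "1 0.131 -0.12 0 0" --pt "1 0.131 -0.12 0 0"

```text
clock: 7.12
tcp_pos: [0.4892, -0.1524, 0.4425]
ee_rot: [3.141, -0.0, -3.074]
ft_force: [-0.3, -0.1, -0.0]
gripper_width: 0.0003
```

```bash
python3 -c "
from h import *
im,w=bar()
cv2.imwrite('pics/c.png',cv2.resize(im[90:290,200:400],None,fx=3,fy=3,interpolation=cv2.INTER_CUBIC))
r=nets.silhouettes('scene','press_arm'); q=w[r[0]['region']]; 
for z in np.arange(.1,.3,.03):
    t=q[(q[:,2]>z)&(q[:,2]<z+.03)]; print(z.round(2),len(t),np.nanpercentile(t[:,:2],[2,98],axis=0).round(3).tolist() if len(t) else '')
im,w=cloud('top'); P=w.reshape(-1,3); hsv=cv2.cvtColor(im,cv2.COLOR_BGR2HSV)
b=((hsv[...,0]>95)&(hsv[...,0]<130)&(hsv[...,1]>90)).ravel()&(P[:,2]>.055)&(P[:,2]<.08)&(abs(P[:,1])<.2)
if b.sum()>20: print(b.sum(),cv2.minAreaRect((P[b][:,:2]*1000).astype(np.float32)))
"
```

```text
7.175 [ 0.4892 -0.1523  0.4426] [-0.2 -0.3  0.6]
0.87 939 [[ 0.564 -0.063  0.222]
 [ 0.676 -0.022  0.252]
 [ 0.741  0.025  0.276]]
0.1 179 [[0.614, -0.06], [0.64, -0.01]]
0.13 156 [[0.609, -0.041], [0.633, -0.017]]
0.16 195 [[0.582, -0.042], [0.628, -0.016]]
0.19 371 [[0.565, -0.041], [0.622, -0.004]]
0.22 493 [[0.562, -0.051], [0.676, -0.008]]
0.25 519 [[0.667, -0.067], [0.742, 0.025]]
0.28 0 
163 ((511.01568603515625, -99.69912719726562), (139.2362060546875, 16.232463836669922), 3.6837270259857178)
```

View pics/c.png

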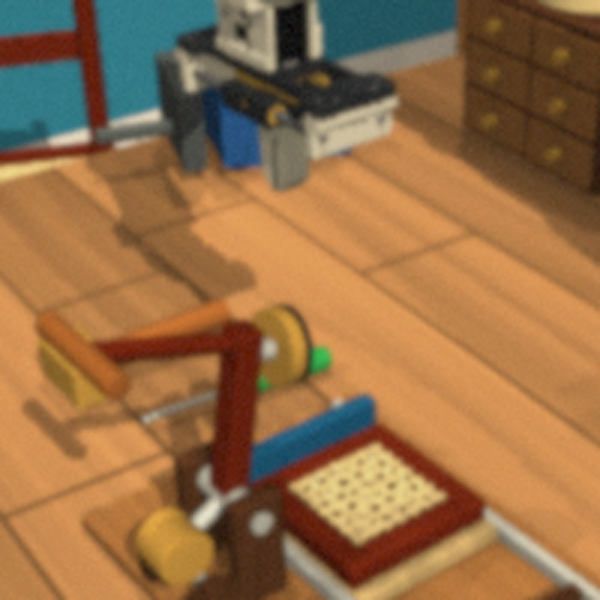

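The arm rests raised (bar at pixel 80,350), the foot is clear, and the rail hasn't moved. I'm going down beside the rail, shifted slightly towards the robot so the wrist clears the raised foot.

>>> move_arm --pt "1 0.012 0 0.05 0" --pt "1 0.012 0 0.1 0" --pt "1 0.012 0 0.15 0" --pt "1 0.012 0 0.19 0" --pt "1 0.012 0 0.215 0" --pt "1 0.012 0 0.224 0" --pt "1 0.012 0 0.224 0"

```text
clock: 8.2
tcp_pos: [0.4772, -0.1544, 0.2188]
ee_rot: [3.141, -0.0, -3.076]
ft_force: [0.7, 0.2, 0.0]
gripper_width: 0.0006
```

>>> move_arm --pt "1 0 0.01 0 0" --pt "1 0 0.018 0 0" --pt "1 0 0.024 0 0" --pt "1 0 0.03 0 0" --pt "1 0 0.036 0 0" --pt "1 0 0.042 0 0" --pt "1 0 0.048 0 0" --pt "1 0 0.054 0 0"

```text
clock: 9.2
tcp_pos: [0.4736, -0.1002, 0.2188]
ee_rot: [-3.141, 0.0, -3.076]
ft_force: [1.9, -2.8, 0.7]
gripper_width: 0.0006
```

>>> move_arm --pt "1 0 0.006 0 0" --pt "1 0 0.012 0 0" --pt "1 0 0.018 0 0" --pt "1 0 0.024 0 0" --pt "1 0 0.03 0 0" --pt "1 0 0.036 0 0" --pt "1 0 0.042 0 0" --pt "1 0 0.048 0 0"

```text
clock: 10.2
tcp_pos: [0.4703, -0.0523, 0.2187]
ee_rot: [3.142, -0.0, -3.076]
ft_force: [2.1, -2.3, -0.4]
gripper_width: 0.0005
```

```bash
cat >> h.py <<'E'
def cradle():
    im,w=cloud("top"); P=w.reshape(-1,3); hsv=cv2.cvtColor(im,cv2.COLOR_BGR2HSV)
    b=((hsv[...,0]>95)&(hsv[...,0]<130)&(hsv[...,1]>90)).ravel()&(P[:,2]>.055)&(P[:,2]<.08)&(abs(P[:,1])<.2)
    q=P[b]; py=-(q[:,0]-.527)*.066+(q[:,1]+.0355)*.998
    if len(q): print("rail px",len(q),"travel by centre",(np.percentile(py,[2,98]).mean()-.008+.091).round(4), cv2.minAreaRect((q[:,:2]*1000).astype(np.float32)))
    return im
E
python3 -c "
from h import *
cradle(); im,w=bar()
cv2.imwrite('pics/d.png',cv2.resize(im[90:330,200:440],None,fx=2.5,fy=2.5,interpolation=cv2.INTER_CUBIC))"
```

```text
rail px 192 travel by centre 0.0968 ((540.2824096679688, -20.858631134033203), (71.03190612792969, 16.23626136779785), 2.6463215351104736)
10.3 [ 0.47   -0.0517  0.2186] [ 0.4 -0.2  0.7]
0.94 1030 [[ 0.564 -0.065  0.222]
 [ 0.676 -0.023  0.251]
 [ 0.741  0.025  0.276]]
```

View pics/d.png

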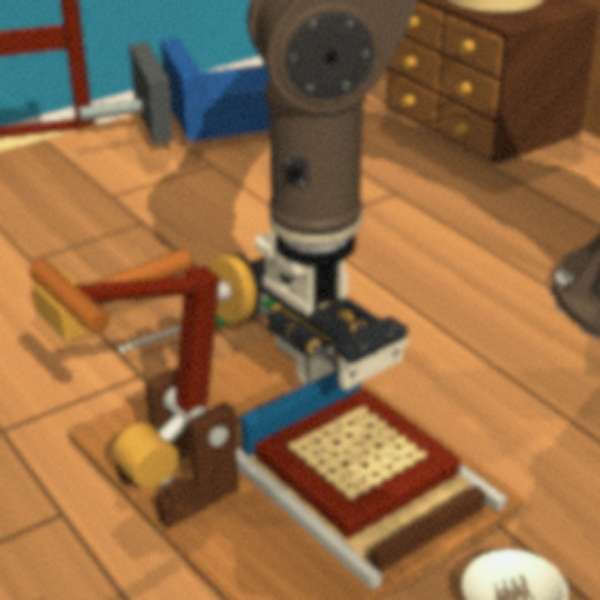

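The cradle is nearly at the dark stop (pixel 430,520), and the wrist is clear of the foot. I'll push the last bit in small steps.

>>> move_arm --pt "1 0 0.004 0 0" --pt "1 0 0.007 0 0" --pt "1 0 0.01 0 0" --pt "1 0 0.012 0 0" --pt "1 0 0.013 0 0"

```text
clock: 10.98
tcp_pos: [0.4693, -0.0396, 0.2187]
ee_rot: [3.142, -0.0, -3.076]
ft_force: [-0.8, -1.4, -0.0]
gripper_width: 0.0007
```

>>> move_arm --pt "1 0 0.001 0 0" --pt "1 0 0.002 0 0" --pt "1 0 0.003 0 0"

```text
clock: 11.35
tcp_pos: [0.4692, -0.0386, 0.2188]
ee_rot: [-3.139, 0.0, -3.078]
ft_force: [-1.0, -12.0, -0.3]
gripper_width: 0.0007
```

>>> move_arm --pt "1 0 0.001 0 0" --pt "1 0 0.0015 0 0" --pt "1 0 0.002 0 0"

```text
clock: 11.72
tcp_pos: [0.469, -0.0381, 0.2188]
ee_rot: [-3.137, 0.001, -3.08]
ft_force: [-0.2, -19.4, -2.3]
gripper_width: 0.0008
```

The force climbs while the position stands still, so the cradle is on its end stop. I'm backing off and up.

>>> move_arm --pt "1 0 -0.01 0 0" --pt "1 0 -0.04 0 0" --pt "1 0.02 -0.05 -0.03 0" --pt "1 0.04 -0.05 -0.09 0" --pt "1 0.06 -0.05 -0.15 0" --pt "1 0.06 -0.05 -0.15 0" --pt "1 0.06 -0.05 -0.15 0"

```text
clock: 12.6
tcp_pos: [0.4127, -0.0881, 0.3689]
ee_rot: [3.141, 0.002, -3.075]
ft_force: [-0.4, 0.1, -0.3]
gripper_width: 0.0006
```

```bash
python3 -c "
from h import *
im=cradle(); bar()
for c,t in [('top','nail_dish'),('top','screwdriver'),('top','mallet'),('scene','glue_jar'),('top','push_rail')]:
    w=cloud(c)[1]
    r=nets.silhouettes(c,t); print(t,np.nanmedian(w[r[0]['region']],0).round(3) if r else None)
cv2.imwrite('pics/e.png',cv2.resize(im[150:330,180:540],None,fx=2.2,fy=2.2))"
```

```text
rail px 422 travel by centre 0.1098 ((511.641357421875, -9.64125919342041), (128.2935333251953, 15.879733085632324), 3.436983585357666)
12.7 [ 0.4126 -0.0881  0.3678] [ 0.2 -0.2 -1. ]
0.57 960 [[ 0.564 -0.065  0.221]
 [ 0.679 -0.022  0.252]
 [ 0.741  0.024  0.276]]
nail_dish [0.481 0.257 0.013]
screwdriver [ 0.488 -0.254  0.019]
mallet [ 0.584 -0.362  0.037]
glue_jar [0.623 0.31  0.056]
push_rail [0.501 0.068 0.048]
```

View pics/e.png

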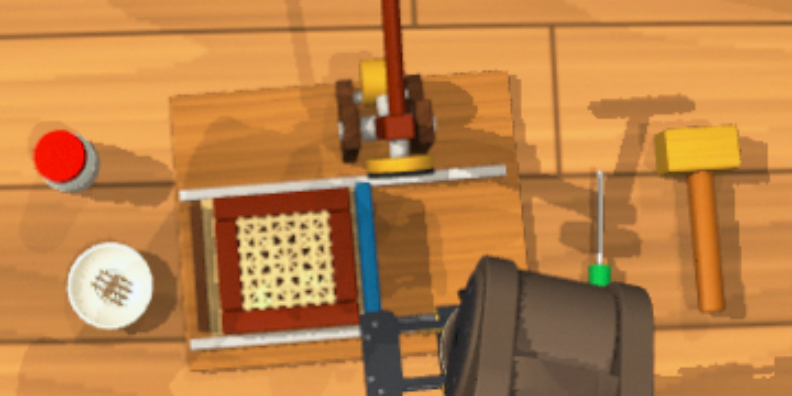

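The cradle sits against its stop (pixel 205,265) with travel of about 0.110, and the press arm is raised. The dish, jar and mallet read the same as at the start. The screwdriver is partly hidden by the robot, but its blade is still at the same pixels (600,170–260). Handing in.

```bash
python3 -c "
from station import bot
print(bot.finish_job()); print(bot.observe()['clock'])"
```

```text
the job is handed in; nothing more can be done
None
the job is handed in; nothing more can be done
```

I raised the press arm past its balance point and pushed the cradle out to its end stop, then handed the job in about 13 s into the 48 s allowed. No verdict is reported.

- **Press arm:** I pushed the bar with shut fingers along its circle, and it fell onto its rest by itself. The highest force I read was about 15 N. The last picture shows the arm still raised, with the bar behind the hinge.
- **Cradle:** I pushed it by the blue rail at about 3 N until the force climbed to about 19 N with no further movement. In the last check its travel measured about 0.110 m.
- **Bystanders:** The dish, jar and mallet measured within 1 mm of where they started.
- **Disagreement:** The screwdriver's measured position differed from the start by 39 mm, because the robot arm hid most of its handle in the last picture. Its visible blade was still at the same pixels, and the tool stayed clear of it, so I take it as unmoved.
- **Robot:** It ended clear of everything, with wrist forces within noise (1 N or less).

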